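Put the chestnuts away in the seed drawer

ROBOT

A 6-joint arm with a two-finger parallel gripper is mounted at the origin on the work surface. World frame = base frame: x ahead of the robot, y to its left, z up, the work surface at z = 0. Lengths are in m, angles in rad, forces in N, time in s.
With the tool pointing down it reaches from about 0.275 to 1 m from the base axis. Payload 8.4 kg.
Tool frame: the origin (TCP) lies at the very end of the fingers, on their centre line; the grasp point (between the pads) lies behind it (env.tcp_to_grasp is the z of the grasp point in the tool frame, in m); z points along the fingers, y is the line along which they close (so a half turn about z gives the same grasp; the last joint's range is limited). The gripper opens to 85 mm and grips with 20 to 120 N. Pads are 22 mm wide; open, the fingers measure 114 mm over their backs; the gripper's body (76 mm by 85 mm) begins 54 mm behind the grasp point. The pads swing forward as they close: fully open they stand 13 mm farther back than shut.
Start: joints at [1.098, 0.353, 1.633, -0, 1.155, -0.002], TCP at [0.283, 0.557, 0.231] pointing down, gripper open.
Joint ranges: [-2.63, 2.63], [-0.92, 2.1], [0.06, 2.66], [-1.3, 4.44], [0, 2.69], [-3.02, 3.02]. Speed limits (rad/s): [2.22, 2.22, 2.79, 3.14, 3.14, 3.14].

INTERFACE

Orientations are given as a rotation vector (axis times angle).
In Python, from plant import env, kin, imaging, ticket gives the robot as it stands. Calls block until the motion is done:
- env.goto(position, orientation): joint-space move of the TCP to a pose.
- env.move_straight(position, attitude=None, rate=0.15, stop_force=None): straight line of the TCP; attitude=None keeps the orientation; rate is the mean speed in m/s. With stop_force (N) it stops when the force on the tool has changed by that much, and returns True; else False.
- env.movej(angles): joint-space move.
- env.gripper_to(opening, effort=None): finger opening in m; effort is the grip in N (None keeps the last); returns when the fingers have stopped.
- env.hold(seconds).
- kin.inverse_kinematics(position, orientation): joint angles nearest the present ones, or None.
- imaging.camera(name): name is "side" or "top"; returns (picture, depth): 384x512x3 uint8, blue, green, red; 384x512 float32, m along the optical axis (not along the pixel's ray), 0 where there is no reading.
- imaging.get_calibration(name): a dict with "intrinsics" (3x3 intrinsics, pixels), "R" (3x3) and "t" (3): a world point X has camera coordinates R X + t. Camera axes: x right, y down, z forward; pixel columns grow to the right and rows downward; lengths in m; the calibration is good to about 2 mm. A picture is of the moment at which its call begins. get_calibration takes no time and is no camera call.
A pose or a line that the arm cannot do raises env.MotionError and nothing moves.
- ticket.close_job(): hands the job in; it is judged then, once.
Readings, each from a call of its own:
- env.get_time_s(): time.
- env.get_qpos(): joint angles.
- env.get_joint_vel(): joint speeds.
- env.get_joint_torque(): joint torques, N m.
- env.get_position(): TCP position.
- env.get_orientation(): TCP orientation.
- env.get_ft_force(): force on the tool from outside, world axes, zero at the start.
- env.get_ft_torque(): the same for the moment, N m.
- env.get_finger_gap(): finger opening in m.
- env.get_grip_force(): force on a finger pad.
Only numpy, scipy, OpenCV 4.12 (cv2) and the standard library are available. Lean on these libraries where they do the work, as an engineer would, in place of code of your own. Each camera call takes 0.05 s, during which the arm holds its last target. There are 200 camera calls.

TASK

Pour the six horse chestnuts out of the handled jug into the open drawer of the little wooden seed cabinet, so that all six lie in the drawer. Then push the drawer fully shut, and leave the empty jug standing upright on the bench. Leave the dish stack and the potted seedling where they are.

Things in the scene. Friction and masses are not known exactly. Their poses are not given: they have to be found in the camera images.
- jug: Loose grey plastic jug, about 110 g, holding the chestnuts: open round cup, 92 mm outside diameter at the rim, 68 at the foot, 70 high, wall 3, floor 5 mm. Origin: centre of its underside; z up through the mouth, x from the cup's axis along its one straight handle, a level bar 14 mm wide (y), 22 high (z 44 to 66 mm), from x = 42 to 137 mm.
- jug_grip (a point): Point inside the jug's handle, at x = 80, y = 0, z = 55 mm in the jug's frame: a good place to pinch the bar across its 14 mm width. Axes as the jug's.
- jug_rim (a point): Centre of the jug's mouth, 70 mm above its underside. Axes as the jug's.
- nut0: One of six loose brown horse chestnuts, flattened balls 27 mm across and 22 mm high, about 12 g, lying in the jug at the start. Origin: its centre.
- nut1: One of six loose brown horse chestnuts, flattened balls 27 mm across and 22 mm high, about 12 g, lying in the jug at the start. Origin: its centre.
- nut2: One of six loose brown horse chestnuts, flattened balls 27 mm across and 22 mm high, about 12 g, lying in the jug at the start. Origin: its centre.
- nut3: One of six loose brown horse chestnuts, flattened balls 27 mm across and 22 mm high, about 12 g, lying in the jug at the start. Origin: its centre.
- nut4: One of six loose brown horse chestnuts, flattened balls 27 mm across and 22 mm high, about 12 g, lying in the jug at the start. Origin: its centre.
- nut5: One of six loose brown horse chestnuts, flattened balls 27 mm across and 22 mm high, about 12 g, lying in the jug at the start. Origin: its centre.
- cab_front (a point): Middle of the front edge of the roof of a low wooden seed cabinet that is fixed to the bench, 250 mm deep (x), 240 wide (y), 110 high, with one drawer in its front. Axes of the cabinet: x points from its front (towards the robot) to its back, z up. The point lies 110 mm above the bench; the roof runs from here to +x, and the drawer slides out below it towards -x.
- drawer (a joint): The drawer's slide: 0 = shut, grows to 0.174 m as it slides out of the front towards the cabinet's -x; starts 0.14 to 0.17 m open. About 1 N of friction plus light damping; it stays where it is left. Shut, its front panel is flush with the cabinet's front (15 mm in front of the roof's edge).
- drawer_in (a point): Point on the drawer's inner floor, at the middle of its front end, moving with it; axes as the cabinet's. From here the inside runs 205 mm to +x and 99 mm to either side in y. Floor about 22 mm, side wall tops about 88 mm, front panel's top about 98 mm above the bench; the panel's outer face is at x = -21 mm. Only the part of the drawer that is out of the cabinet is open from above.
- drawer_handle (a point): Middle of the drawer's pull: a level steel bar 11 mm thick and 120 mm long along y, about 72 mm above the bench, its axis 35 mm in front of the drawer's front panel. Moves with the drawer; axes as the cabinet's.
- dishes: Bystander: loose stack of three round culture dishes, 90 mm diameter, 42 mm high. Origin: centre of its underside.
- pot: Bystander: loose black plant pot, 84 mm diameter, 75 mm high, with a seedling up to about 140 mm high. Origin: centre of its underside.

How it is judged:
By the outcome, as a careful person would: the job done as asked, in the order asked, and still so for the second after the job is handed in, with the robot touching nothing.
It also fails if it takes over 72 s, if anything falls off the work surface, if the arm or the gripper's body presses on something with over 40 N, if the wrist force passes 120 N, or if a joint passes its speed limit or range.

## Working session

There is one attempt and no reset: what is moved stays moved. The work goes in short steps, each a Python script; the robot and the scene stay as the last script left them, time stands still between calls to the robot, and variables do not carry over. Pictures are saved under pics/ and viewed, at most 10 in all, crops included, and the job is handed in when it is done.

```bash
ls; mkdir -p pics; python3 - <<'E'
from plant import env,imaging
import cv2,numpy as np
for n in("side","top"):
    p,d=imaging.camera(n); c=imaging.get_calibration(n); np.savez(f"{n}0.npz",p=p,d=d); cv2.imwrite(f"pics/{n}0.png",p)
    print(n,c["intrinsics"].round(1).tolist(),c["R"].round(3).tolist(),c["t"].round(3).tolist(),(-c["R"].T@c["t"]).round(3),(d>0).mean())
print(env.tcp_to_grasp,env.get_time_s(),env.get_orientation(),env.get_finger_gap())
E
```

```text
pics
side [[396.3, 0.0, 253.7], [0.0, 396.3, 203.3], [0.0, 0.0, 1.0]] [[0.962, -0.274, -0.005], [-0.2, -0.688, -0.697], [0.188, 0.671, -0.717]] [-0.566, 0.122, 1.158] [ 0.351 -0.849  0.913] 0.9957122802734375
top [[387.3, 0.0, 255.5], [0.0, 387.3, 189.7], [0.0, 0.0, 1.0]] [[-0.002, -1.0, 0.003], [-0.983, 0.001, -0.185], [0.185, -0.004, -0.983]] [-0.074, 0.587, 1.05] [ 0.383 -0.07   1.141] 0.9957987467447916
-0.0187 0.1 [-7.32682894e-01 -3.05467948e+00  1.93661497e-03] 0.08559073273790424
```

View pics/top0.png

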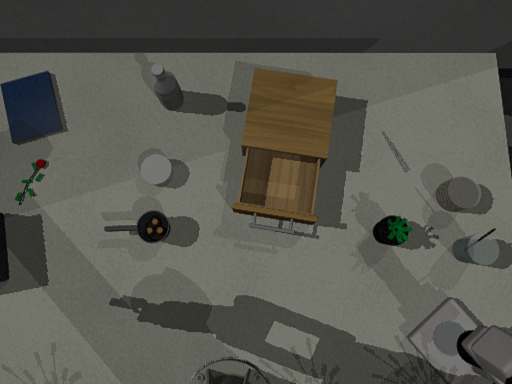

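View pics/side0.png

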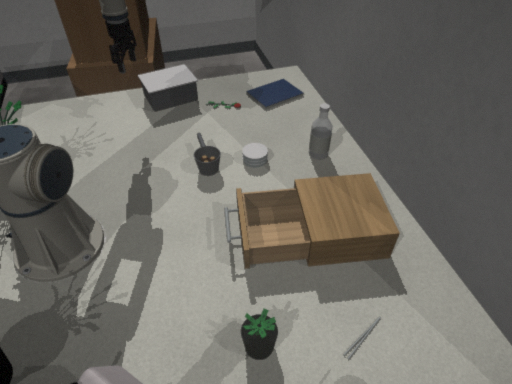

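The top view shows the jug at (153,227) with its handle pointing left to (105,229), and the dishes at (156,170). The cabinet roof spans (255..336, 70..160), the drawer front runs (235,210)-(315,218), the pull is at (285,230) and the pot at (393,230). The side view agrees: jug (207,160), pull (228,223).

```bash
cat >h.py <<'E'
import numpy as np,cv2
from plant import imaging
def cloud(n,p,d):
    c=imaging.get_calibration(n);K=c["intrinsics"]
    v,u=np.mgrid[:384,:512]
    X=np.stack([(u-K[0,2])/K[0,0]*d,(v-K[1,2])/K[1,1]*d,d],-1)
    X=(X-c["t"])@c["R"]; X[d==0]=np.nan
    return X
def proj(n,X):
    c=imaging.get_calibration(n);q=(np.asarray(X)@c["R"].T+c["t"])@c["intrinsics"].T
    return q[...,:2]/q[...,2:]
E
python3 - <<'E'
from h import *
C={}
for n in("top","side"):
    z=np.load(n+"0.npz");C[n]=(z["p"],cloud(n,z["p"],z["d"]))
def box(n,u0,u1,v0,v1):return C[n][1][v0:v1,u0:u1].reshape(-1,3)
for n,bs in dict(top=dict(jug=(95,180,200,255),dish=(135,180,150,190),pot=(370,415,210,250),cab=(225,345,60,245)),side=dict(jug=(185,225,128,180),dish=(238,272,140,172),pot=(235,285,300,362),cab=(220,405,170,268))).items():
  b=box(n,240,250,250,260) if n=="top" else box(n,150,160,250,260); print(n,"bench z",np.nanmedian(b[:,2]))
  for k,bb in bs.items():
    P=box(n,*bb);P=P[P[:,2]>.02]
    print(k,len(P),np.percentile(P[:,2],[50,90,99]).round(4))
    if k=="jug":
        T=P[(P[:,2]>.058)]; 
        cup0=P[P[:,2]>.068]
        r=cup0[:,:2]; print(" rim bbox",r.min(0).round(3),r.max(0).round(3)); (cx,cy),rr=cv2.minEnclosingCircle(r.astype(np.float32)); print(" rimcircle",cx,cy,rr)
        A=np.c_[2*r,np.ones(len(r))];s=np.linalg.lstsq(A,(r**2).sum(1),rcond=None)[0];print(" fit",s[:2],np.sqrt(s[2]+s[:2]@s[:2]))
        H=P[(P[:,2]>.05)&(np.hypot(P[:,0]-cx,P[:,1]-cy)>.056)];
        vx,vy,x0,y0=cv2.fitLine(H[:,:2].astype(np.float32),cv2.DIST_HUBER,0,.01,.01).ravel();print(" handle",len(H),vx,vy,x0,y0,np.percentile(H[:,2],[5,50,95]),H.min(0),H.max(0))
    elif k in("dish","pot"):
        t=P[:,2]>(.036 if k=="dish" else .06);print(" ",cv2.minEnclosingCircle(P[t][:,:2].astype(np.float32)))
    else:
        R=P[(P[:,2]>.105)&(P[:,2]<.115)];print(" roof",cv2.minAreaRect(R[:,:2].astype(np.float32)),cv2.boxPoints(cv2.minAreaRect(R[:,:2].astype(np.float32))).round(3).tolist())
        ax=[]
        F=P[(P[:,2]>.093)&(P[:,2]<.102)&(P[:,0]<.45)];
        if len(F)>9:print(" front",cv2.minAreaRect(F[:,:2].astype(np.float32)),cv2.boxPoints(cv2.minAreaRect(F[:,:2].astype(np.float32))).round(3).tolist(),np.median(F[:,2]))
E
```

```text
top bench z 0.0002431241930425572
jug 848 [0.0517 0.069  0.0724]
 rim bbox [0.439 0.165] [0.527 0.341]
 rimcircle 0.48014432191848755 0.25319814682006836 0.08827459812164307
 fit [0.48210548 0.23307959] 0.05302554869083946
 handle 169 0.07341255 -0.99730164 0.48438975 0.24603085 [0.05352459 0.06655634 0.07189773] [0.4386561  0.16518885 0.05038605] [0.52787078 0.34560946 0.0767694 ]
dish 772 [0.0417 0.0445 0.0465]
  ((0.6530420780181885, 0.21658262610435486), 0.04533729329705238)
pot 847 [0.0771 0.114  0.1193]
  ((0.4702858328819275, -0.45117977261543274), 0.042305223643779755)
cab 11554 [0.1079 0.1117 0.1139]
 roof ((0.8015947341918945, -0.1713874191045761), (0.2399521768093109, 0.23850765824317932), 80.67119598388672) [[0.6639999747276306, -0.27000001072883606], [0.8999999761581421, -0.3089999854564667], [0.9390000104904175, -0.07199999690055847], [0.703000009059906, -0.03400000184774399]]
side bench z -0.0003191122122535806
jug 634 [0.0515 0.0678 0.0713]
 rim bbox [0.439 0.161] [0.527 0.321]
 rimcircle 0.48369818925857544 0.24062120914459229 0.08016439527273178
 fit [0.48340543 0.22055521] 0.04825709622009279
 handle 154 0.023367856 -0.99972695 0.47853002 0.21033879 [0.0511393  0.06311132 0.07057117] [0.43902915 0.16058005 0.05045594] [0.52435855 0.34359502 0.07240736]
dish 436 [0.0414 0.044  0.0462]
  ((0.6520674228668213, 0.21559493243694305), 0.047933001071214676)
pot 1307 [0.0759 0.1142 0.1187]
  ((0.4726603031158447, -0.45237377285957336), 0.04239241033792496)
cab 11585 [0.096  0.1115 0.1133]
 roof ((0.8026289939880371, -0.17171290516853333), (0.24516335129737854, 0.2373030185699463), 80.75634765625) [[0.6660000085830688, -0.27399998903274536], [0.8999999761581421, -0.31200000643730164], [0.9390000104904175, -0.07000000029802322], [0.7049999833106995, -0.03200000151991844]]
```

```bash
python3 - <<'E'
from h import *
for n in("top","side"):
    z=np.load(n+"0.npz");X=cloud(n,z["p"],z["d"]).reshape(-1,3);X=X[np.isfinite(X).all(1)]
    J=X[(X[:,2]>.05)&(abs(X[:,0]-.483)<.07)&(X[:,1]>.14)&(X[:,1]<.37)]
    r=J[(J[:,2]>.066)&(J[:,1]<.245),:2]; (c,rr)=cv2.minEnclosingCircle(r.astype(np.float32))
    H=J[(J[:,1]>.265)&(J[:,2]>.054)];l=cv2.fitLine(H[:,:2].astype(np.float32),cv2.DIST_HUBER,0,.01,.01).ravel()
    print(n,c,rr,"handle",len(H),l.round(4),H.min(0).round(3),H.max(0).round(3),np.percentile(H[:,2],[50,90]))
    a=np.deg2rad(-9.3);f=np.array([.684,-.1525]);L=np.c_[(X[:,:2]-f)@np.array([[np.cos(a),-np.sin(a)],[np.sin(a),np.cos(a)]]),X[:,2]]
    R=L[(L[:,2]>.104)&(L[:,2]<.117)&(abs(L[:,0]-.12)<.2)&(abs(L[:,1])<.2)]
    for y in(-.1,-.05,0,.05,.1):
        q=R[abs(R[:,1]-y)<.012,0];print("  roof x range",y,np.percentile(q,[1,99]).round(4))
    for x in(.03,.1,.2):
        q=R[abs(R[:,0]-x)<.012,1];print("  roof y range",x,np.percentile(q,[1,99]).round(4))
    D=L[(L[:,0]<-.02)&(L[:,0]>-.27)&(abs(L[:,1])<.14)]
    T=D[(D[:,2]>.092)&(D[:,2]<.105)]
    for y in(-.1,-.05,0,.05,.1):
        q=T[abs(T[:,1]-y)<.015]; 
        if len(q):print("  panel",y,np.percentile(q[:,0],[2,50,98]).round(4),q[:,2].mean().round(4))
        q=D[(D[:,0]<-.17)&(D[:,2]>.06)&(D[:,2]<.088)&(abs(D[:,1]-y)<.015)]
        if len(q):print("  bar",y,np.percentile(q[:,0],[2,50,98]).round(4),np.percentile(q[:,2],[50,90]).round(4))
    B=D[(D[:,0]<-.185)&(D[:,2]>.06)&(D[:,2]<.088)]; 
    if len(B): print("bar y",np.percentile(B[:,1],[1,99]))
    print("panel y",np.percentile(T[:,1],[1,99]))
E
```

```text
top (0.482598215341568, 0.21015992760658264) 0.04581351578235626 handle 157 [ 3.000e-04 -1.000e+00  4.778e-01  3.117e-01] [0.472 0.265 0.054] [0.487 0.346 0.07 ] [0.06525709 0.0680117 ]
  roof x range -0.1 [0.0024 0.2337]
  roof x range -0.05 [0.0012 0.2341]
  roof x range 0 [0.0019 0.2334]
  roof x range 0.05 [0.0015 0.2329]
  roof x range 0.1 [0.0017 0.234 ]
  roof y range 0.03 [-0.117   0.1182]
  roof y range 0.1 [-0.1167  0.1176]
  roof y range 0.2 [-0.1168  0.1179]
  panel -0.1 [-0.1758 -0.1685 -0.0603] 0.0972
  bar -0.1 [-0.1763 -0.1757 -0.1752] [0.0731 0.0851]
  panel -0.05 [-0.1757 -0.1682 -0.1608] 0.0972
  bar -0.05 [-0.2155 -0.2046 -0.1753] [0.0755 0.0788]
  panel 0 [-0.1757 -0.1689 -0.1613] 0.0977
  bar 0 [-0.2158 -0.2095 -0.1755] [0.0759 0.0802]
  panel 0.05 [-0.1755 -0.1691 -0.161 ] 0.0967
  bar 0.05 [-0.2152 -0.2052 -0.1754] [0.0757 0.0793]
  panel 0.1 [-0.1754 -0.1683 -0.157 ] 0.097
  bar 0.1 [-0.1759 -0.1755 -0.175 ] [0.0756 0.0833]
bar y [-0.06180054  0.06341198]
panel y [-0.1135932   0.11485858]
side (0.4847124218940735, 0.20810334384441376) 0.04763209819793701 hand
[... 247 characters left out ...]
 roof x range 0.1 [0.0028 0.2343]
  roof y range 0.03 [-0.12    0.1165]
  roof y range 0.1 [-0.12    0.1162]
  roof y range 0.2 [-0.1198  0.1166]
  panel -0.1 [-0.1741 -0.167  -0.1602] 0.0975
  bar -0.1 [-0.1743 -0.1741 -0.1725] [0.0802 0.083 ]
  panel -0.05 [-0.174  -0.1669 -0.1599] 0.0975
  bar -0.05 [-0.2135 -0.2044 -0.1744] [0.0755 0.0781]
  panel 0 [-0.174  -0.167  -0.1589] 0.0972
  bar 0 [-0.2146 -0.2088 -0.1743] [0.0763 0.0786]
  panel 0.05 [-0.1739 -0.1668 -0.1598] 0.0971
  bar 0.05 [-0.2144 -0.2    -0.1743] [0.0755 0.0775]
  panel 0.1 [-0.1741 -0.1668 -0.1555] 0.0972
  bar 0.1 [-0.1745 -0.1744 -0.1743] [0.0764 0.0834]
bar y [-0.06463769  0.06132146]
panel y [-0.11629653  0.11453169]
```

```bash
cat >>h.py <<'E'
from scipy.spatial.transform import Rotation as R
from plant import env,kin
YAW=np.deg2rad(-9.3);F=np.array([.686,-.1528])      # cabinet: yaw, roof-edge middle
def loc(x,y,z):                                     # cabinet frame -> world
    c,s=np.cos(YAW),np.sin(YAW);return np.array([F[0]+c*x-s*y,F[1]+s*x+c*y,z])
JUG=np.array([.4835,.209,0.]);JYAW=np.deg2rad(93.2)
def tool(pos,Rj,al,sg,gx=.088):                     # jug pose -> tool pose
    z=np.array([-np.sin(al),0,-np.cos(al)]);y=np.array([0,sg,0.])
    T=Rj.as_matrix()@np.c_[np.cross(y,z),y,z]
    g=pos+Rj.apply([gx,0,.055]);return g-env.tcp_to_grasp*T[:,2],R.from_matrix(T).as_rotvec()
def pour(phi,zl,yl,xc=-.083):                       # jug pose, lip fixed; phi signed
    Rj=R.from_euler('z',YAW+np.pi)*R.from_euler('x',phi)
    return loc(xc,yl,zl)-Rj.apply([0,-np.sign(phi)*.046,.070]),Rj
E
python3 - <<'E'
from h import *
for al in(30,45,55,65,75):
  for sg in(1,-1):
    a=np.deg2rad(al);f=lambda q:None if q is None else q.round(2).tolist()
    g=kin.inverse_kinematics(*tool(JUG,R.from_euler('z',JYAW),a,sg))
    print(al,sg,"pick",f(g) if g is not None else None)
    for s in(1,-1):
      qs=[kin.inverse_kinematics(*tool(*pour(s*np.deg2rad(p),.135+(.06 if p<50 else 0),-s*.04),a,sg)) for p in(1,45,90,110,130)]
      print("   ",s,[f(q) for q in (qs[0],qs[2],qs[4])],[q is not None for q in qs])
E
```

```text
30 1 pick [0.77, 0.68, 1.7, -0.42, 1.16, -2.17]
    1 [[-0.48, 0.15, 2.22, 0.5, 0.3, 0.8], None, None] [True, False, False, False, False]
    -1 [[-0.05, 0.12, 2.25, -0.16, 0.25, 1.83], [-0.79, 0.83, 2.12, 1.47, 1.59, 0.19], [-0.73, 1.22, 2.0, 1.6, 2.17, 0.3]] [True, True, True, True, True]
30 -1 pick [0.77, 0.68, 1.7, -0.42, 1.16, 0.97]
    1 [[-0.48, 0.15, 2.22, 0.5, 0.3, -2.34], None, None] [True, False, False, False, False]
    -1 [[-0.05, 0.12, 2.25, -0.16, 0.25, -1.31], [-0.79, 0.83, 2.12, 1.47, 1.59, -2.95], [-0.73, 1.22, 2.0, 1.6, 2.17, -2.84]] [True, True, True, True, True]
45 1 pick [0.84, 0.81, 1.59, -0.53, 1.39, -2.08]
    1 [[-0.55, 0.18, 2.38, 2.11, 0.3, -0.86], None, [0.19, 1.23, 2.23, 4.33, 2.19, 2.95]] [True, True, False, False, True]
    -1 [[-0.03, 0.15, 2.42, 3.53, 0.22, -1.84], [-0.78, 0.83, 2.29, 1.73, 1.57, 0.02], [-0.74, 1.2, 2.18, 1.79, 2.11, 0.28]] [True, True, True, True, True]
45 -1 pick [0.84, 0.81, 1.59, -0.53, 1.39, 1.06]
    1 [[-0.55, 0.18, 2.38, 2.11, 0.3, 2.28], [0.25, 0.85, 2.37, 4.34, 1.6, 0.07], [0.19, 1.23, 2.23, 4.33, 2.19, -0.2]] [True, True, 
[... 1523 characters left out ...]
lse, True]
75 1 pick [0.92, 1.08, 1.39, -0.71, 1.83, -2.0]
    1 [[-0.69, 0.62, 2.56, 2.63, 1.35, -1.61], None, [-0.16, 1.16, 2.52, 3.41, 2.26, 2.6]] [True, True, False, True, True]
    -1 [[0.03, 0.65, 2.62, 3.33, 1.43, -1.53], [-0.47, 0.96, 2.56, 2.53, 1.89, -0.21], [-0.53, 1.13, 2.49, 2.46, 2.13, 0.38]] [True, True, True, True, True]
75 -1 pick [0.92, 1.08, 1.39, -0.71, 1.83, 1.14]
    1 [[-0.69, 0.62, 2.56, 2.63, 1.35, 1.53], [-0.22, 0.98, 2.58, 3.36, 1.98, 0.09], [-0.16, 1.16, 2.52, 3.41, 2.26, -0.54]] [True, True, True, True, True]
    -1 [[0.03, 0.65, 2.62, 3.33, 1.43, 1.61], [-0.47, 0.96, 2.56, 2.53, 1.89, 2.93], [-0.53, 1.13, 2.49, 2.46, 2.13, -2.76]] [True, True, True, False, True]
```

```bash
cat >>h.py <<'E'
def pour2(phi,zl,yl,xc=-.08):                       # handle on drawer's +y side, tips towards -y about the lip
    Rj=R.from_euler('z',YAW+np.pi/2)*R.from_euler('y',-phi)
    return loc(xc,yl,zl)-Rj.apply([-.046,0,.070]),Rj
E
python3 - <<'E'
from h import *
for al in(45,55,65,75):
  for sg in(1,-1):
    a=np.deg2rad(al);f=lambda q:None if q is None else q.round(2).tolist()
    print(al,sg,"pick",f(kin.inverse_kinematics(*tool(JUG,R.from_euler('z',JYAW),a,sg))),f(kin.inverse_kinematics(*tool(JUG+[0,0,.2],R.from_euler('z',JYAW),a,sg))))
    print("   ",[f(kin.inverse_kinematics(*tool(*pour2(np.deg2rad(p),.125+.09*max(0,np.cos(np.deg2rad(p))),.03),a,sg))) for p in(0,30,60,90,115,135,145)])
E
```

```text
45 1 pick [0.84, 0.81, 1.59, -0.53, 1.39, -2.08] [0.84, 0.56, 1.53, -0.52, 1.66, -2.24]
    [[0.35, 0.63, 1.53, -0.67, 1.47, -2.39], [0.14, 0.4, 1.58, -0.26, 1.26, -2.74], [-0.19, 0.33, 1.62, 0.28, 1.21, 3.01], [-0.51, 0.49, 1.62, 0.74, 1.41, 2.52], [-0.69, 0.72, 1.54, 0.97, 1.72, 2.31], [-0.76, 0.93, 1.46, 1.11, 1.96, 2.23], [-0.77, 1.04, 1.42, 1.19, 2.08, 2.2]]
45 -1 pick [0.84, 0.81, 1.59, -0.53, 1.39, 1.06] [0.84, 0.56, 1.53, -0.52, 1.66, 0.9]
    [[0.35, 0.63, 1.53, -0.67, 1.47, 0.76], [0.14, 0.4, 1.58, -0.26, 1.26, 0.4], [-0.19, 0.33, 1.62, 0.28, 1.21, -0.13], [-0.51, 0.49, 1.62, 0.74, 1.41, -0.62], [-0.69, 0.72, 1.54, 0.97, 1.72, -0.83], [-0.76, 0.93, 1.46, 1.11, 1.96, -0.92], [-0.77, 1.04, 1.42, 1.19, 2.08, -0.94]]
55 1 pick [0.88, 0.9, 1.52, -0.59, 1.54, -2.04] [0.88, 0.64, 1.49, -0.61, 1.78, -2.2]
    [[0.4, 0.71, 1.5, -0.77, 1.58, -2.32], [0.22, 0.44, 1.55, -0.41, 1.34, -2.62], None, [-0.45, 0.43, 1.63, 0.6, 1.32, 2.63], [-0.66, 0.64, 1.56, 0.87, 1.61, 2.37], [-0.75, 0.85, 1.48, 1.02, 1.85, 2.25], [-0.77, 0.97, 1.43, 1.09, 1.97, 2.22]]
55 -1 pick [0.88, 0.9, 1.52, -0.59, 1
[... 1080 characters left out ...]
, -0.71, 1.83, -2.0] [0.92, 0.8, 1.43, -0.76, 2.01, -2.17]
    [[0.45, 0.87, 1.44, -0.95, 1.81, -2.24], [0.34, 0.56, 1.51, -0.67, 1.53, -2.45], [0.08, 0.36, 1.58, -0.27, 1.27, -2.81], [-0.29, 0.36, 1.63, 0.28, 1.2, 2.91], [-0.56, 0.5, 1.58, 0.64, 1.42, 2.52], [-0.71, 0.69, 1.51, 0.84, 1.64, 2.33], [-0.75, 0.8, 1.47, 0.92, 1.75, 2.27]]
75 -1 pick [0.92, 1.08, 1.39, -0.71, 1.83, 1.14] [0.92, 0.8, 1.43, -0.76, 2.01, 0.97]
    [[0.45, 0.87, 1.44, -0.95, 1.81, 0.9], [0.34, 0.56, 1.51, -0.67, 1.53, 0.69], [0.08, 0.36, 1.58, -0.27, 1.27, 0.33], [-0.29, 0.36, 1.63, 0.28, 1.2, -0.24], [-0.56, 0.5, 1.58, 0.64, 1.42, -0.62], [-0.71, 0.69, 1.51, 0.84, 1.64, -0.81], [-0.75, 0.8, 1.47, 0.92, 1.75, -0.87]]
```

```bash
cat >>h.py <<'E'
AL=np.deg2rad(60);SG=-1
def zlip(p):return .12+.08*max(0,np.cos(p))
E
python3 - <<'E'
from h import *
Rj=R.from_euler('z',JYAW)
p,o=tool(JUG,Rj,AL,SG);T=R.from_rotvec(o).as_matrix()
env.gripper_to(.05,60)
env.goto(p-.11*T[:,2],o)
print(env.move_straight(p+[0,0,.001],rate=.1,stop_force=8))
env.gripper_to(0,70)
print(env.get_finger_gap(),env.get_grip_force(),env.get_ft_force(),env.get_time_s())
q0=p
env.move_straight(p+[0,0,.03],rate=.08)
print(env.get_finger_gap(),env.get_ft_force(),env.get_time_s())
for n in("top","side"):
    im,d=imaging.camera(n);cv2.imwrite(f"pics/{n}1.png",im);np.savez(n+"1.npz",p=im,d=d)
a=cv2.imread("pics/top1.png")[170:280,70:230];b=cv2.imread("pics/side1.png")[100:210,130:290]
cv2.imwrite("pics/c1.png",cv2.resize(np.hstack([a,b]),None,fx=2.4,fy=2.4))
E
```

```text
False
0.013061756552245124 69.07620906829834 [-0.46151618  0.40584025  0.84041341] 3.3083
0.013048332016896973 [-0.01745969 -0.08284933 -1.79311958] 3.825
```

View pics/c1.png

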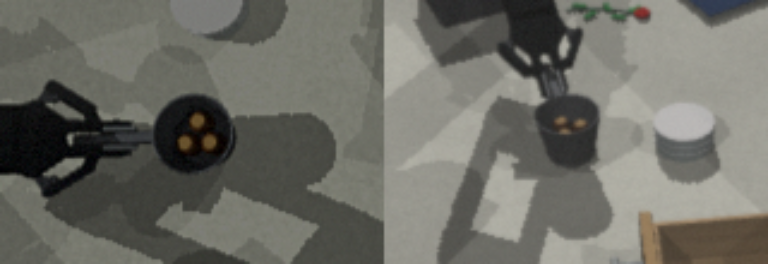

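The crops show the jug held by its handle (cup at about (195,135) left and (565,130) right). It is lifted and level with the nuts inside, and the lift weighs about 1.8 N. Next I carry it over and pour.

```bash
python3 - <<'E'
from h import *
p,o=tool(JUG+[0,0,.15],R.from_euler('z',JYAW),AL,SG)
env.move_straight(p,rate=.15)
P=lambda d:tool(*pour2(np.deg2rad(d),zlip(np.deg2rad(d)),.03),AL,SG)
env.move_straight(*P(0),rate=.18)
print(env.get_time_s(),env.get_position()-P(0)[0])
for d in list(range(15,136,10)): env.move_straight(*P(d),rate=.06)
print(env.get_time_s(),env.get_ft_force())
env.hold(.6)
for n in("top","side"):
    im,d=imaging.camera(n);cv2.imwrite(f"pics/{n}2.png",im)
a=cv2.imread("pics/top2.png")[120:250,190:360];b=cv2.imread("pics/side2.png")[130:260,200:370]
cv2.imwrite("pics/c2.png",cv2.resize(np.hstack([a,b]),None,fx=2.3,fy=2.3))
E
```

```text
6.775 [-2.02795653e-04  8.21459140e-04  2.77462456e-05]
12.8333 [-0.1777406  -0.3822676  -0.81892678]
```

View pics/c2.png

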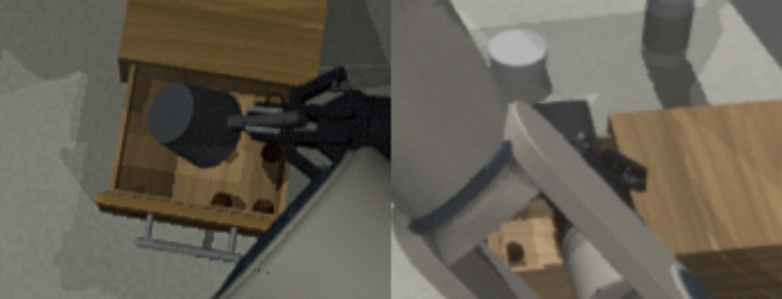

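The jug is inverted over the drawer at about (195,120). Nuts are visible in the drawer at (270,150), (220,200), (265,207), (270,100) and the load now reads as the empty jug. Next I set the jug back in its old place.

```bash
python3 - <<'E'
from h import *
P=lambda d:tool(*pour2(np.deg2rad(d),zlip(np.deg2rad(d)),.03),AL,SG)
for d in range(120,-1,-15): env.move_straight(*P(d),rate=.15)
Rj=R.from_euler('z',JYAW)
env.move_straight(*tool(JUG+[0,0,.15],Rj,AL,SG),rate=.2)
p,o=tool(JUG,Rj,AL,SG)
env.move_straight(p+[0,0,.012],o,rate=.15)
print(env.get_time_s(),env.get_ft_force())
print(env.move_straight(p+[0,0,-.003],rate=.02,stop_force=2.5),env.get_position()[2]-p[2])
env.gripper_to(.045)
T=R.from_rotvec(o).as_matrix()
env.move_straight(env.get_position()-.13*T[:,2],rate=.12)
print(env.get_time_s())
for n in("top","side"):
    im,d=imaging.camera(n);np.savez(n+"3.npz",p=im,d=d)
    X=cloud(n,im,d)
    if n=="top": a=im[110:260,80:350]
    else:
        b=im[120:270,150:420]
        V=X.reshape(-1,3);V=V[np.isfinite(V).all(1)]
    V=X.reshape(-1,3);V=V[np.isfinite(V).all(1)]
    J=V[(V[:,2]>.066)&(V[:,1]<.245)&(V[:,1]>.14)&(abs(V[:,0]-.483)<.07)]
    print(n,cv2.minEnclosingCircle(J[:,:2].astype(np.float32)),np.percentile(J[:,2],95))
cv2.imwrite("pics/c3.png",cv2.resize(np.vstack([a,b]),None,fx=2.,fy=2.))
E
```

```text
20.0 [0.83052847 0.9948947  0.07212659]
True 0.0009477747210973192
22.2167
top ((0.4825522303581238, 0.2092626690864563), 0.04592590779066086) 0.0729749597453665
side ((0.48501163721084595, 0.20689867436885834), 0.04741138592362404) 0.07254327080994895
```

View pics/c3.png

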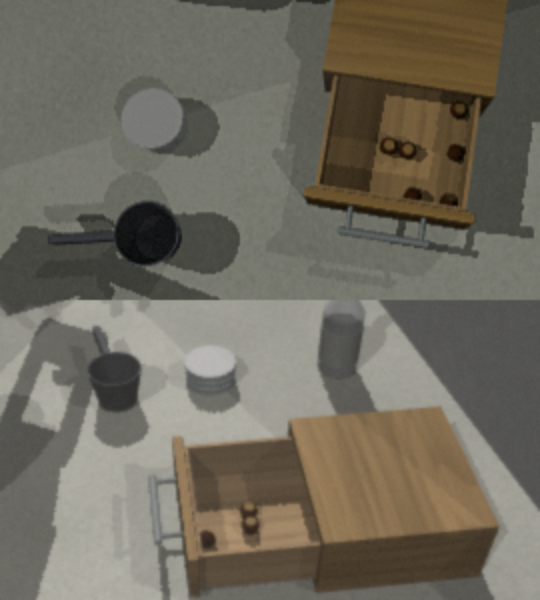

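All six nuts lie in the drawer, at (390,146), (408,150), (459,108), (456,152), (413,195) and (449,200). The jug stands empty at (147,235). Next I push the pull.

```bash
python3 - <<'E'
from h import *
x,y,z=env.get_position();env.move_straight([x,y,.3],rate=.25)
c,s=np.cos(YAW),np.sin(YAW)
best=None
for k in(1,-1):
    yt=k*np.array([-s,c,0]);zt=np.array([0,0,-1.]);o=R.from_matrix(np.c_[np.cross(yt,zt),yt,zt]).as_rotvec()
    q=kin.inverse_kinematics(loc(-.28,0,.2),o)
    if q is not None and (best is None or abs(q[5])<best[0]): best=(abs(q[5]),o)
o=best[1]
env.gripper_to(0,40)
env.goto(loc(-.28,0,.2),o)
env.move_straight(loc(-.28,0,.058),rate=.15)
ok=env.move_straight(loc(-.052,0,.058),rate=.07,stop_force=12)
lx=lambda:(env.get_position()-loc(0,0,0))[:2]@[c,s]
print(ok,lx(),env.get_ft_force(),env.get_time_s())
im,d=imaging.camera("side");cv2.imwrite("pics/s4.png",cv2.resize(im[130:290,190:420],None,fx=2.5,fy=2.5))
E
```

```text
True -0.06652682716864071 [ 0.14927501  0.28232489 -1.31624386] 29.4333
```

View pics/s4.png

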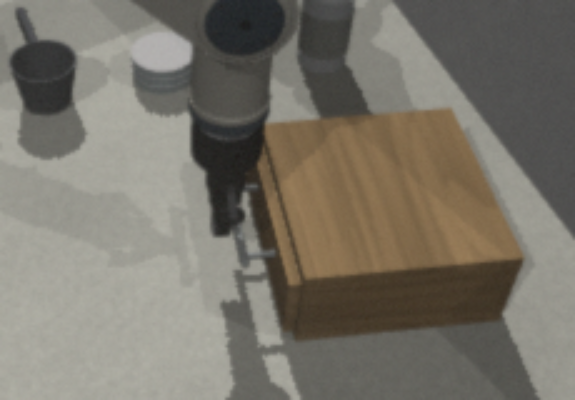

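The side crop shows the drawer front flush with the cabinet at about (275,250). The stop came at the predicted x. I'll nudge once more, back off and check.

```bash
python3 - <<'E'
from h import *
c,s=np.cos(YAW),np.sin(YAW);lx=lambda:(env.get_position()-loc(0,0,0))[:2]@[c,s]
print(env.move_straight(loc(-.058,0,.058),rate=.02,stop_force=12),lx(),env.get_ft_force())
env.hold(.2)
env.move_straight(loc(-.17,0,.058),rate=.1);env.move_straight(loc(-.17,0,.3),rate=.25)
q=[1.098,.353,1.633,0,1.155,-.002];env.movej(q);env.hold(.5)
for n in("top","side"):
    im,d=imaging.camera(n);V=cloud(n,im,d).reshape(-1,3);V=V[np.isfinite(V).all(1)]
    L=np.c_[(V[:,:2]-F)@np.array([[c,-s],[s,c]]),V[:,2]]
    for y in(-.08,0,.08):
        t=L[(abs(L[:,1]-y)<.02)&(L[:,2]>.091)&(L[:,2]<.103)&(L[:,0]<.01)&(L[:,0]>-.2)];print(n,y,np.percentile(t[:,0],[2,50]).round(4))
    for k,b in dict(jug=(.483,.209,.066),dish=(.653,.216,.036),pot=(.471,-.452,.06)).items():
        J=V[(V[:,2]>b[2])&(np.hypot(V[:,0]-b[0],V[:,1]-b[1])<.055)];print(k,np.round(cv2.minEnclosingCircle(J[:,:2].astype(np.float32))[0],4))
    cv2.imwrite(f"pics/{n}5.png",im)
print(env.get_time_s())
E
```

```text
True -0.06667621458658286 [ 0.16569335 -0.28466273 -0.2542337 ]
top -0.08 [-0.0163 -0.0095]
top 0 [-0.0165 -0.009 ]
top 0.08 [-0.0161 -0.0084]
jug [0.4827 0.2131]
dish [0.6524 0.2165]
pot [ 0.47   -0.4508]
side -0.08 [-0.0146 -0.0076]
side 0 [-0.0147 -0.0075]
side 0.08 [-0.015  -0.0084]
jug [0.4851 0.2089]
dish [0.6524 0.2143]
pot [ 0.4729 -0.4525]
35.4417
```

View pics/top5.png

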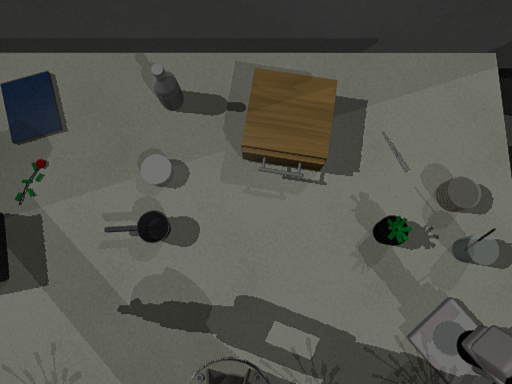

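The drawer is shut with its panel 15 mm in front of the roof edge. The jug stands empty at (153,227), and the dishes (156,170) and pot (393,230) have not moved.

```bash
python3 -c "
from plant import ticket
print(ticket.close_job())"
```

```text
the job is handed in; nothing more can be done
None
```

Job handed in at about 35 s: all six chestnuts are in the drawer, the drawer is fully shut, the empty jug stands upright on the bench, and the dish stack and potted seedling are where they were.

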